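# Third hand for a pocket-screwed face frame

## Robot

A 6-joint arm with a two-finger parallel gripper is mounted at the origin on the work surface. World frame = base frame: x ahead of the robot, y to its left, z up, the work surface at z = 0. Lengths are in mm, angles in degrees, forces in N, time in s.
With the tool pointing down it reaches from about 350 to 850 mm from the base axis. Payload 8.1 kg.
Tool frame: the origin (TCP) lies midway between the tips of the shut fingers; the grasp point (between the pads) lies 19 mm behind it (hold_point_z is the distance from the TCP to the grasp point, in mm); z points along the fingers, y is the direction in which the jaws open and shut (so a half turn about z gives the same grasp; the last joint's range is limited). The gripper opens to 85 mm and grips with 20 to 120 N. Pads are 22 mm wide; open, the fingers measure 114 mm over their backs; the gripper's body (76 mm by 85 mm) begins 54 mm behind the grasp point. The pads swing forward as they close: fully open they stand 13 mm farther back than shut.
Start: joints at [-77.945, 7.471, 85.268, -0, 87.261, -4.893], TCP at [174.923, -573.94, 231.292] pointing down, gripper open.
Joint ranges: [-169.43, 169.43], [-51.17, 129.36], [1.28, 143.12], [-76.62, 256.62], [0, 156.53], [-152.29, 152.29]. Speed limits (degrees/s): [136.94, 136.94, 159.86, 180, 180, 180].

## Interface

Orientations are given as [roll, pitch, yaw] about the fixed x, y, z axes, in that order (R = Rz(yaw) Ry(pitch) Rx(roll)).
In Python, from bench import sense, snapshot, camera_params, hand_in, hold_point_z gives the robot as it stands.
- The arm moves only by the tool servo_tool, never from a script. Its argument "motion" is a list of rows, each a list of 7 numbers: the finger opening in mm, from 0 to 85.4, then the shift along the tool's x, y, z in mm, then the turn, a rotation vector about the tool's x, y, z in rad. A call has 1 to 10 rows; each row shifts and turns the pose as measured when the row begins, along the tool's axes as they then stand; what a row does not reach is not made up. A row lasts 1/10 s, in which the tool goes at most 50 mm and 8.59 degrees, less where a joint would pass 70% of its speed; a pose out of reach is approached as far as the arm can. A call with a gripper value outside its range is refused whole. The fingers move at their own pace and stop on an object; "force" is the grip in N (left out, the last holds). Time passes only in rows, so rows that do not move let the fingers close. It gives the time, the measured TCP pose, the force and the opening at its end, in the units of the state.
- sense(): the state, without advancing time (a new reading comes with each control period).
- snapshot(name): name is "scene" or "top" or "wrist"; returns the picture (384x512x3 uint8, blue, green, red); there is no depth.
- camera_params(name): a dict with "fx", "fy", "cx", "cy" (pixels), "R" (3x3) and "t" (3): a world point X has camera coordinates R X + t; the wrist camera has in their place "tool_from_camera" (4x4, takes a point from camera to tool coordinates, whose origin is the TCP and whose axes are the flange's). Camera axes: x right, y down, z forward; pixel columns grow to the right and rows downward; lengths in mm; the calibration is good to about 2 mm. A picture is of the moment at which its call begins: read the wrist's pose just before it. camera_params takes no time and is no camera call.
- hand_in(): hands the job in, once; it reports no verdict.
The state is a dict: "time": time; "joint_pos": joint angles; "qd": joint speeds; "joint_efforts": joint torques, N m; "tool_pos": TCP position; "tcp_rot": TCP orientation; "ft_force": force on the tool from outside, world axes, zero at the start; "wrist_torque": the same for the moment, N m; "finger_gap": finger opening in mm.
Only numpy, scipy, OpenCV 4.12 (cv2) and the standard library are available. Lean on these libraries where they do the work, as an engineer would, in place of code of your own. Each camera call takes 0.05 s, during which the arm holds its last target. There are 200 camera calls.

## Task

First lock the stop on the fence: turn the wing knob on top of it clockwise (seen from above) as far as it goes. Then take the rail with the pocket holes and set it flat on the bench, holes up, one end squarely against the clamped stile and one long edge against the stop, bringing it up gently. I am about to drive the screws, so be my third hand: keep the rail pressed onto the stile with a steady push of about 12 N (not under 5 N, not over 20 N), finish your program while still holding it like that, and leave everything else on the bench where it lies.

Things in the scene. Friction and masses are not known exactly. Their poses are not given: they have to be found in the camera images.
- fence: Fixed aluminium T-track fence, 45 mm deep, 460 long, 45 high, a toggle clamp (to 85 mm high) on top 185 mm either side of its middle. Origin: on the bench below the middle of the STILE'S FRONT EDGE (the fence's own front face is at x = +50 mm). x is level, from the robot's side to the fence: the direction to press the rail; y to the left along the fence, z up.
- stile: Light wooden stile, 50 mm wide, 420 mm long, 20 mm thick, lying flat in front of the fence and clamped (fixed). Origin: centre of its underside, 25 mm behind its front edge; axes as the fence's. Its front edge, facing the robot, is what the rail's end is pressed against.
- stop: Dark steel stop on the fence; it does not shift when touched. In front of the stile is its upright plate, 10 mm thick, from x = -48 to -2 mm, 57 high; its arm crosses 13 mm above the stile. Origin: on the bench, in line with the stile's front edge, in the plane of the plate's working face, which looks to -y (plate at y = 0 to 10). Axes as the fence's. Rail against it: centre line at y = -22.5 mm.
- knob_grip (a point): Grip point of the black wing knob on the stop: on its vertical axis, 83 mm above the bench. The wing is an upright bar 52 mm long, 14 wide, 24 tall (64 to 88 mm above the bench); the steel under it reaches 57 mm. x lies along the wing and turns with it. In the stop's frame the axis is at x = +72.5, y = +28 mm.
- knob (a joint): Turn of the wing knob in rad: 0 is loose (wing square to the fence); it grows clockwise seen from above; the hard end stop (locked) is at 1.40. It starts between 0 and 0.5 and stays where it is left; friction about 0.06 N m.
- rail: Light wooden bar 200 mm long, 45 wide, 20 thick, about 0.13 kg, lying flat with two slanted pocket holes (9 x 36 mm) in the top near EACH end, so either end may go to the stile. Starts on the bench at the far left or right, nearer to the robot than the fence. Origin: centre of its underside; x along it, z up. When home its origin is 100 mm in front of the stile's front edge.
- offcut: Bystander: plain light wooden offcut, same width and thickness as the rail but 120 mm long and without pocket holes; it lies on the other side from the rail. Origin: centre of its underside.
- pencil: Bystander: flat carpenter's pencil, 175 mm long, 14 x 8 mm, lying in front of the stile, left of the stop and about 115 mm left of the fence's middle, about 20 to 220 mm from the stile, roughly parallel to the fence's x. Origin: underside, near its middle.
- tape: Bystander: grey tape measure lying flat, 72 mm across, 35 mm high, behind the fence. Origin: centre of the underside.
- screw_tub: Bystander: grey open tub of screws, 90 x 120 x 50 mm, behind the fence. Origin: centre of the underside.
- glue: Bystander: glue bottle standing, 64 mm diameter, 170 mm tall, far left. Origin: centre of the underside.
- driver: Bystander: cordless drill driver lying on its side, 68 mm high, at the right, beyond the fence's end, its handle to the right. Origin: under its motor.
Things that resemble listed ones, but are neither listed nor needed, are in the scene too. Leave any brown look-alike of the stop alone.

How it is judged (in metres and radians):
On the way, in this order (a step that is already met when the one before it is completed fails the run):
1. the stop is locked: its wing knob is turned clockwise to the end (value of joint knob above 1.32 rad), for 0.2 s.
2. the rail lies flat, square against the stile and along the stop (x of rail in the frame of fence between -0.103 and -0.097 m and y of rail in the frame of stop between -0.026 and -0.0205 m and angle between the x axis of rail and the x axis of fence, either way round below 0.035 rad and height (world z) of rail below 0.004 m and angle between rail's own z axis and vertical below 0.05 rad), for 0.2 s.
At the end, for the whole second after the job is handed in: Knob within 0.08 rad of its end; rail flat, holes up (4 mm, 3 degrees), its end on the stile (3 mm), its edge along the stop (gap under 3.5 mm), square (2 degrees), at rest; the gripper is on the rail and keeps it pressed on the stile with 5 to 20 N (all of step 2 and value of joint knob above 1.32 rad and contact force between rail and stile between 5 and 20 N and contact force between the fingers and rail above 3 N and linear speed of rail below 0.01 m/s); the arm keeps its last pose, push and grip.
It fails at once if the rail is rammed against the stile (over 60 N) (contact force between rail and stile above 60 N).
It fails at once if a bystander is moved by more than 30 mm (distance of any of offcut, pencil, tape, screw_tub, glue, driver from where it was at the start of the episode above 0.03 m).
It also fails if it takes over 72 s, if anything falls off the work surface, if the arm or the gripper's body presses on something with over 40 N, if the wrist force passes 120 N, or if a joint passes its speed limit or range.

## Working session

There is one attempt and no reset: what is moved stays moved. The work goes in short steps, Python scripts to look and compute and a tool call to move; the robot and the scene stay as the last step left them, time stands still between calls to the robot, and variables do not carry over. Pictures are saved under pics/ and viewed, about 8 in all and at most 12, crops included, and the job is handed in when it is done.

Besides the shell and the picture viewer there is one more tool, called after "Call:" as name(argument=value, ...) on one line, values as JSON. servo_tool: Moves the arm, as the interface text tells. Its arguments: {"type":"object","properties":{"motion":{"type":"array"},"force":{"type":"number"}},"required":["motion"]}

```bash
ls; mkdir -p pics; python3 - <<'E'
from bench import *
import cv2
for n in("scene","top"):
    im=snapshot(n); cv2.imwrite(f"pics/{n}0.png",im)
    p=camera_params(n);print(n,p)
print(camera_params("wrist"),hold_point_z, sense())
E
```

```text
pics
scene {'fx': 446.21099700894683, 'fy': 446.21099700894683, 'cx': 260.0978350067058, 'cy': 199.23481280221114, 'R': array([[-0.24410195,  0.96954836, -0.01975391],
       [ 0.73234437,  0.17095214, -0.659126  ],
       [-0.63567756, -0.17536061, -0.75177303]]), 't': array([ 143.56856463, -313.54481257, 1916.69239651])}
top {'fx': 465.84125239018425, 'fy': 465.84125239018425, 'cx': 255.42772111095474, 'cy': 187.51744067761254, 'R': array([[ 1.90613077e-02, -9.99818161e-01,  5.58563180e-04],
       [-9.96778501e-01, -1.90468823e-02, -7.79091493e-02],
       [ 7.79056212e-02,  9.28286495e-04, -9.96960306e-01]]), 't': array([ -28.0322519 ,  457.21822526, 1378.2001196 ])}
{'fx': 317.3171111651425, 'fy': 317.3171111651425, 'cx': 255.49466952281165, 'cy': 188.61454925213772, 'tool_from_camera': array([[-7.96902745e-04, -9.65646960e-01, -2.59856331e-01,
         6.57269777e+01],
       [ 9.99999665e-01, -7.20716164e-04, -3.88465058e-04,
         2.90797295e-01],
       [ 1.87837444e-04, -2.59856554e-01,  9.65647211e-01,
        -1.41994732e+02],
       [ 0.00000000e+00,  0.00000000e+00,  0.00000000e+00,
         1.00000000e+00]])} 18.700000000000003 {'time': 0.1, 'joint_pos': array([-7.79467436e+01,  7.51259423e+00,  8.53228435e+01, -3.16605339e-04,
        8.72595544e+01, -4.89301705e+00]), 'qd': array([ 0.03025088, -0.06669546, -0.07323029,  0.02948716,  0.07702688,
       -0.02982278]), 'joint_efforts': array([ 1.41408305e-03, -5.70952463e+01, -5.01941764e+01, -1.26842997e-04,
        8.10216326e-03, -4.74780313e-05]), 'tool_pos': array([ 174.80380362, -573.46818865,  230.33228594]), 'tcp_rot': array([-1.79905327e+02, -7.78733723e-03,  1.69462824e+01]), 'ft_force': array([ 0.33566758, -0.27970736,  0.03909245]), 'wrist_torque': array([ 0.0324844 , -0.06625596, -0.03889213]), 'finger_gap': 85.28883713533925}
```

View pics/top0.png

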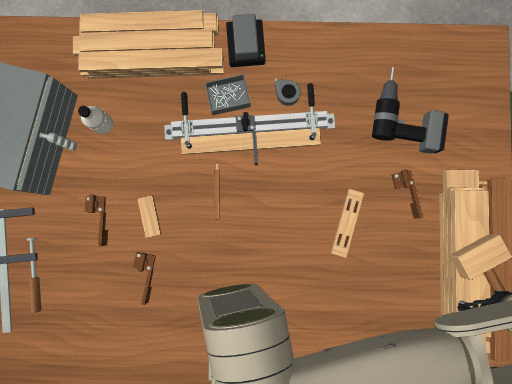

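View pics/scene0.png

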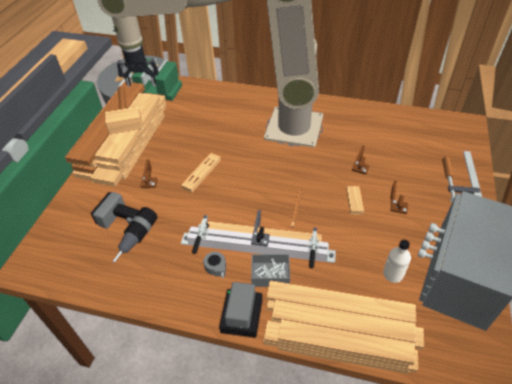

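The top view shows the rail with pocket holes at (347,223). The plain offcut is at (148,216), the dark stop on the fence at (250,130), and three brown look-alikes at (100,220), (145,277) and (410,193). I'll confirm these in an enlarged crop.

```bash
cat > h.py <<'E'
import numpy as np,cv2
from bench import *
from scipy.spatial.transform import Rotation as Ro
def ray(name,uv,z,s=None):
    p=camera_params(name)
    d=np.array([(uv[0]-p['cx'])/p['fx'],(uv[1]-p['cy'])/p['fy'],1])
    if name=='wrist':
        T=p['tool_from_camera']; R=Ro.from_euler('xyz',s['tcp_rot'],degrees=True).as_matrix()
        o=R@T[:3,3]+s['tool_pos']; w=R@T[:3,:3]@d
    else: o=-p['R'].T@p['t']; w=p['R'].T@d
    return (o+w*(z-o[2])/w[2]).round(1)
def proj(name,X,s=None):
    p=camera_params(name)
    if name=='wrist':
        T=p['tool_from_camera']; R=Ro.from_euler('xyz',s['tcp_rot'],degrees=True).as_matrix()
        c=T[:3,:3].T@(R.T@(np.array(X)-s['tool_pos'])-T[:3,3])
    else: c=p['R']@np.array(X)+p['t']
    return np.array([p['fx']*c[0]/c[2]+p['cx'],p['fy']*c[1]/c[2]+p['cy']])
E
python3 - <<'E'
from h import *
im=cv2.imread('pics/top0.png')
a=cv2.resize(im[80:170,160:340],None,fx=4,fy=4,interpolation=cv2.INTER_CUBIC)
b=cv2.resize(im[180:265,320:380],None,fx=2.8,fy=2.8,interpolation=cv2.INTER_CUBIC)
c=np.zeros((600,720,3),np.uint8);c[:360]=a;c[362:600,:168]=b
d=cv2.resize(im[155:265,80:230],None,fx=2.1,fy=2.1);c[362:362+231,200:515]=d[:238]
cv2.imwrite('pics/crop1.png',c)
hsv=cv2.cvtColor(im,cv2.COLOR_BGR2HSV)
for n,(x0,y0,x1,y1) in dict(rail=(322,180,375,265),stile=(170,125,330,160)).items():
    m=((hsv[...,2]>170)&(hsv[...,1]>60)).astype(np.uint8); r=np.zeros_like(m); r[y0:y1,x0:x1]=m[y0:y1,x0:x1]
    r=cv2.morphologyEx(r,cv2.MORPH_CLOSE,np.ones((9,9)) if n=='rail' else np.ones((3,3)))
    pts=np.argwhere(r)[:,::-1]
    w=np.array([ray('top',p,20)[:2] for p in pts],np.float32)
    print(n,len(pts),cv2.minAreaRect(w),w.mean(0))
for uv in [(250,123)]: print(ray('top',uv,88))
E
```

```text
rail 1128 ((363.51202392578125, -272.6922912597656), (92.82955932617188, 200.88824462890625), 74.48384857177734) [ 357.27884 -293.01437]Traceback (most recent call last):
  File "<stdin>", line 13, in <module>
  File "h.py", line 5, in ray
    p=camera_params(name)
ValueError: time passes only in moves, steps and waits
```

View pics/crop1.png

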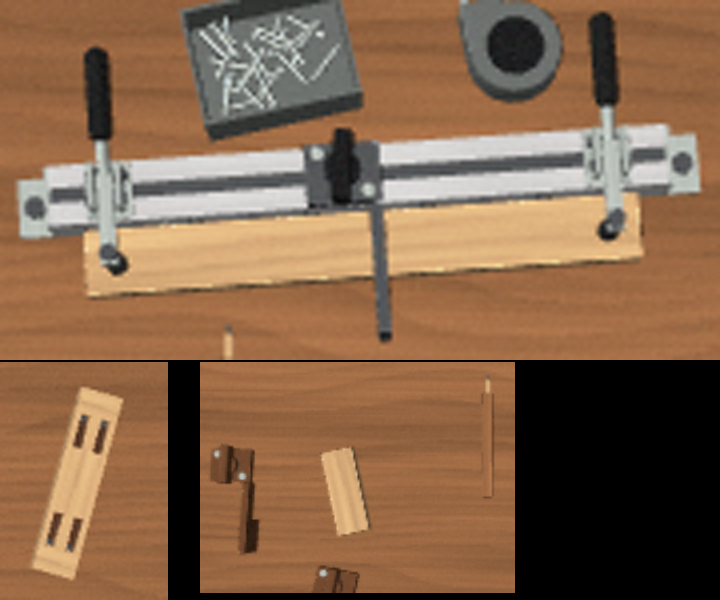

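The crop shows the black wing knob at crop (343,165), nearly square to the fence. The dark stop plate runs down to (385,338) and the stile's front edge from (88,296) to (642,258). The bar at lower left has two pairs of pocket holes, so it is the rail. The plain offcut and the brown look-alikes are ruled out.

```bash
sed -i 's/^from scipy/import functools\ncamera_params=functools.lru_cache(None)(camera_params)\nfrom scipy/' h.py
python3 - <<'E'
from h import *
C=lambda x,y:(160+(x+.5)/4-.5,80+(y+.5)/4-.5)
D=lambda x,y:(320+(x+.5)/2.8-.5,180+(y-362+.5)/2.8-.5)
l,r=ray('top',C(88,296),20),ray('top',C(642,258),20)
print('stile front',l,r,np.linalg.norm(l-r)); yax=(l-r)/np.linalg.norm(l-r); xax=np.array([yax[1],-yax[0],0])
print('fence yaw',np.degrees(np.arctan2(xax[1],xax[0])), 'origin',(l+r)/2)
a,b=ray('top',C(343,130),88),ray('top',C(342,202),88);print('wing',a,b,np.linalg.norm(a-b),(a+b)/2,np.degrees(np.arctan2(*(a-b)[1::-1])))
for c in [(392,336),(379,337),(385,212),(374,212)]: print('plate',ray('top',C(*c),57))
R=[ray('top',D(*c),20) for c in [(80,387),(124,399),(75,579),(33,568)]]
print(R,np.mean(R,0),[np.linalg.norm(R[i]-R[i-1]) for i in range(4)])
O=(l+r)/2
f=lambda p:(np.dot(p-O,xax),np.dot(p-O,yax)); print('knob in fence',f((a+b)/2), 'plate tip',f(ray('top',C(392,336),57)))
im=cv2.imread('pics/top0.png');v=cv2.cvtColor(im,cv2.COLOR_BGR2HSV)
m=((v[...,2]>150)).astype(np.uint8);z=m*0;z[186:260,328:368]=m[186:260,328:368];z=cv2.morphologyEx(z,cv2.MORPH_OPEN,np.ones((3,3)));z=cv2.morphologyEx(z,cv2.MORPH_CLOSE,np.ones((9,9)))
n,lab,st,ce=cv2.connectedComponentsWithStats(z);i=1+st[1:,4].argmax();w=np.array([ray('top',p[::-1],20)[:2] for p in np.argwhere(lab==i)],np.float32)
print(cv2.minAreaRect(w))
E
```

```text
stile front [555.5 204.7  20. ] [ 592.4 -211.8   20. ] 418.13139083307294
fence yaw 5.062925747245592 origin [573.95  -3.55  20.  ]
wing [669.6  13.8  88. ] [617.   13.4  88. ] 52.60152089055983 [643.3  13.6  88. ] 0.43570095126773617
plate [524.8 -24.4  57. ]
plate [523.9 -14.9  57. ]
plate [616.5 -17.6  57. ]
plate [616.3  -9.5  57. ]
[array([ 459.5, -297. ,   20. ]), array([ 447.6, -344.1,   20. ]), array([ 256. , -292.5,   20. ]), array([ 266.7, -248. ,   20. ])] [ 357.45 -295.4    20.  ] [np.float64(198.92923364855153), np.float64(48.58003705227078), np.float64(198.42661111856953), np.float64(45.768329661459134)]
knob in fence (np.float64(70.5929060747889), np.float64(10.962965470894353)) plate tip (np.float64(-50.7982430060594), np.float64(-16.43117486661699))
((354.24957275390625, -295.38726806640625), (208.5227813720703, 116.51216888427734), 0.38455331325531006)
```

Measured values, which agree with the given sizes (stile 418 mm, rail 199 x 47, wing 52.6, knob x 70.6 mm from the stile edge):
- **Fence:** yaw about 5.1°, origin (574,-3.5).
- **Stop:** y about -17 mm in the fence frame.
- **Wing:** centre (643,13.6), yaw 0.4°.
- **Rail:** centre (357,-295), yaw -14.7°.

I'll approach the knob with the tool at yaw 180°, so that joint 6 stays in range through the turn.

```bash
cat >> h.py <<'E'
def plan(goal,yaw,vmax=40,wmax=8,gap=85,n=10):
    """rows toward goal (TCP, mm) and tool-down yaw, from the measured pose"""
    s=sense(); p=s['tool_pos'].copy(); R=Ro.from_euler('xyz',s['tcp_rot'],degrees=True); G=Ro.from_euler('xyz',[180,0,yaw],degrees=True)
    g=np.array(goal,float); rv=(R.inv()*G).as_rotvec()
    N=max(1,int(np.ceil(max(np.linalg.norm(g-p)/vmax,np.degrees(np.linalg.norm(rv))/wmax))))
    rows=[]
    for k in range(min(N,n)):
        d=R.as_matrix().T@((g-p)/N); t=rv/N
        rows.append([gap]+[round(float(x),1) for x in d]+[round(float(x),3) for x in t])
        p=p+(g-p0)/N if 0 else p+R.apply(d); R=R*Ro.from_rotvec(t); 
        g=p+(g-p) ; rv=rv*(N-1)/max(N,1); N-=1
        if N==0: break
    print('left',N,str(rows).replace(' ',''))
def st():
    s=sense(); print('t',round(s['time'],2),s['tool_pos'].round(1),s['tcp_rot'].round(1),'F',s['ft_force'].round(1),'gap',round(s['finger_gap'],1))
E
python3 -c "
from h import *
plan([643,14,190],-179.6,n=10)"
```

```text
left 11 [[85,29.5,-20.3,2.0,-0.0,-0.0,-0.136],[85,32.0,-16.1,2.0,-0.0,-0.0,-0.136],[85,33.8,-11.6,2.0,-0.0,-0.0,-0.136],[85,35.1,-6.9,1.9,-0.0,-0.0,-0.136],[85,35.7,-2.1,1.9,-0.0,-0.0,-0.136],[85,35.7,2.8,1.9,-0.0,-0.0,-0.136],[85,35.0,7.6,1.9,-0.0,-0.0,-0.136],[85,33.6,12.2,1.9,-0.0,-0.0,-0.136],[85,31.7,16.7,1.9,-0.0,-0.0,-0.136],[85,29.1,20.8,1.9,-0.0,-0.0,-0.136]]
```

Call:
servo_tool(motion=[[85,29.5,-20.3,2,0,0,-0.136],[85,32,-16,2,0,0,-0.136],[85,34,-11.6,2,0,0,-0.136],[85,35,-7,2,0,0,-0.136],[85,35.7,-2,2,0,0,-0.136],[85,35.7,3,2,0,0,-0.136],[85,35,7.6,2,0,0,-0.136],[85,33.6,12,2,0,0,-0.136],[85,31.7,16.7,2,0,0,-0.136],[85,29,21,2,0,0,-0.136]])

```text
time: 1.1
tool_pos: [395.2, -279.7, 205.0]
tcp_rot: [-179.8, -0.5, 97.4]
ft_force: [0.7, -0.1, -0.3]
finger_gap: 84.9
```

```bash
python3 -c "
from h import *
st();plan([643,14,190],-179.6,n=10)"
```

```text
t 1.1 [ 395.2 -279.7  205. ] [-179.8   -0.5   97.4] F [ 0.7 -0.1 -0.3] gap 84.9
left 1 [[85,23.6,25.8,1.5,0.0,-0.001,-0.132],[85,20.0,28.7,1.4,0.0,-0.001,-0.132],[85,16.0,31.0,1.4,0.0,-0.001,-0.132],[85,11.8,32.9,1.4,0.0,-0.001,-0.132],[85,7.4,34.1,1.4,0.0,-0.001,-0.132],[85,2.9,34.8,1.4,0.0,-0.001,-0.132],[85,-1.7,34.9,1.4,0.0,-0.001,-0.132],[85,-6.3,34.4,1.3,0.0,-0.001,-0.132],[85,-10.8,33.2,1.3,0.0,-0.001,-0.132],[85,-15.0,31.5,1.3,0.0,-0.001,-0.132]]
```

Call:
servo_tool(motion=[[85,23.6,25.8,1.5,0,0,-0.132],[85,20,28.7,1.4,0,0,-0.132],[85,16,31,1.4,0,0,-0.132],[85,11.8,33,1.4,0,0,-0.132],[85,7.4,34,1.4,0,0,-0.132],[85,3,34.8,1.4,0,0,-0.132],[85,-1.7,35,1.4,0,0,-0.132],[85,-6.3,34.4,1.4,0,0,-0.132],[85,-10.8,33,1.4,0,0,-0.132],[85,-15,31.5,1.4,0,0,-0.132]])

```text
time: 2.1
tool_pos: [617.7, 7.9, 186.6]
tcp_rot: [179.5, -0.7, 176.3]
ft_force: [0.0, -0.3, 0.8]
finger_gap: 85.0
```

```bash
python3 -c "
from h import *
st();plan([643,14,190],-179.6,n=10)"
```

```text
t 2.1 [617.7   7.9 186.6] [179.5  -0.7 176.3] F [ 0.  -0.3  0.8] gap 85.0
left 0 [[85,-24.8,7.7,-3.6,0.009,-0.011,-0.071]]
```

Call:
servo_tool(motion=[[85,-25,7.7,-3.6,0.009,-0.011,-0.071],[85,0,0,0,0,0,0]])

```text
time: 2.3
tool_pos: [644.6, 18.9, 187.9]
tcp_rot: [179.9, -0.1, -178.9]
ft_force: [-0.8, -0.1, -1.0]
finger_gap: 85.2
```

```bash
python3 -c "
from h import *
s=sense();st();im=snapshot('wrist');
pc=proj('wrist',[643.3,13.6,88],s);print(pc)
im=cv2.resize(im,None,fx=1.5,fy=1.5,interpolation=cv2.INTER_CUBIC);cv2.imwrite('pics/w1.png',im)
import json;json.dump({k:np.array(v).tolist() for k,v in s.items()},open('w1.json','w'))"
```

```text
t 2.3 [644.6  18.9 187.9] [ 1.799e+02 -1.000e-01 -1.789e+02] F [-0.8 -0.1 -1. ] gap 85.2
[248.98586276 187.64232227]
```

View pics/w1.png

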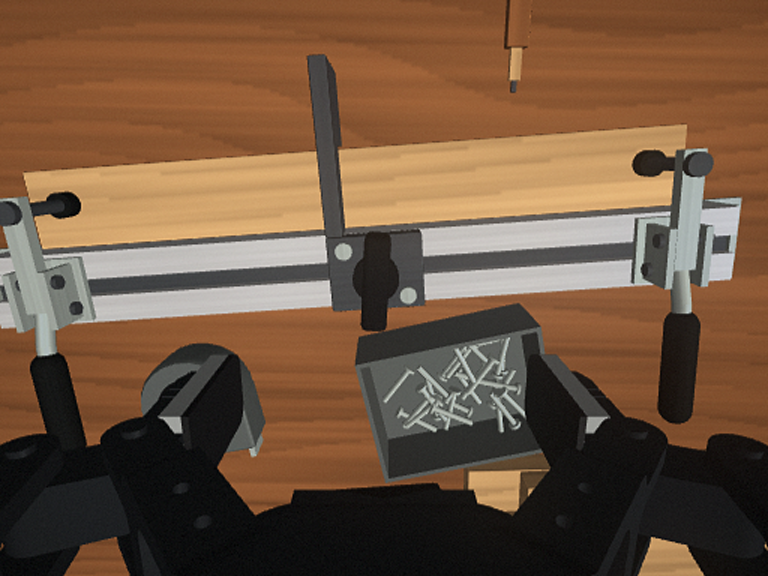

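The wrist view shows the wing at 1.5x pixels (377,235)-(373,329), the stile's front edge from (25,172) to (686,125), and the plate's working-face top edge from (308,57) to (326,205).

```bash
python3 - <<'E'
from h import *
import json
s={k:np.array(v) for k,v in json.load(open('w1.json')).items()}
W=lambda x,y,z:ray('wrist',((x+.5)/1.5-.5,(y+.5)/1.5-.5),z,s)
a,b=W(373,329,88),W(377,235,88);print('wing',a,b,np.linalg.norm(a-b),(a+b)/2,np.degrees(np.arctan2(*(a-b)[1::-1])))
r,l=W(25,172,20),W(686,125,20);y=(l-r)/np.linalg.norm(l-r);x=np.array([y[1],-y[0],0]);O=(l+r)/2
print(l,r,np.linalg.norm(l-r),'yaw',np.degrees(np.arctan2(x[1],x[0])),O)
f=lambda p:((p-O)@x,(p-O)@y)
print('knob',f((a+b)/2));
for q in [(308,57),(326,56),(326,205)]: p=W(*q,57);print('plate',p,f(p))
plan([(a+b)[0]/2,(a+b)[1]/2,66],float(np.degrees(np.arctan2(*(a-b)[1::-1])))+180,vmax=25)
E
```

```text
wing [669.7  13.6  88. ] [618.5  14.9  88. ] 51.21650124715671 [644.1   14.25  88.  ] -1.454463149119534
[557.3 204.8  20. ] [ 593.4 -209.4   20. ] 415.7701889265271 yaw 4.981081935308404 [575.35  -2.3   20.  ]
knob (np.float64(69.92734393744091), np.float64(10.518154298871083))
plate [529.7 -23.1  57. ] (np.float64(-47.283596860942836), np.float64(-16.757803194089153))
plate [529.  -13.6  57. ] (np.float64(-47.156098542372064), np.float64(-7.232901925374514))
plate [606.9 -14.6  57. ] (np.float64(30.36287914868008), np.float64(-14.992933995807906))
left 0 [[85,-0.3,-0.9,24.2,0.0,-0.001,0.008],[85,-0.3,-0.9,24.2,0.0,-0.001,0.008],[85,-0.3,-0.9,24.2,0.0,-0.001,0.008],[85,-0.2,-0.9,24.2,0.0,-0.001,0.008],[85,-0.2,-0.9,24.2,0.0,-0.001,0.008]]
```

Call:
servo_tool(motion=[[85,-0.3,1,24,0,0,0.008],[85,-0.3,1,24,0,0,0.008],[85,-0.3,1,24,0,0,0.008],[85,-0.2,1,24,0,0,0.008],[85,-0.2,1,20,0,0,0.008],[85,0,0,2,0,0,0]])

```text
time: 2.95
tool_pos: [639.1, 20.4, 64.6]
tcp_rot: [179.9, -0.5, 177.9]
ft_force: [-0.4, 1.0, -0.4]
finger_gap: 85.0
```

```bash
python3 -c "
from h import *
st();plan([645,14.3,66],178.5)"
```

```text
t 2.95 [639.1  20.4  64.6] [179.9  -0.5 177.9] F [-0.4  1.  -0.4] gap 85.0
left 0 [[85,-6.1,-5.8,-1.5,0.001,-0.009,-0.01]]
```

I wrote the sign of the y shift wrongly, so the tool sits about 6 mm off. It is free of contact, and I'll correct it now.

Call:
servo_tool(motion=[[85,-3,-3,-1,0,-0.005,-0.005],[85,-3,-3,-0.5,0,-0.004,-0.005],[85,0,0,0,0,0,0]])

```text
time: 3.25
tool_pos: [645.0, 12.2, 68.1]
tcp_rot: [180.0, 0.1, 178.4]
ft_force: [-0.9, 0.7, 0.0]
finger_gap: 85.1
```

```bash
python3 -c "
from h import *
st();plan([645,14.3,66],178.5)"
```

```text
t 3.25 [645.   12.2  68.1] [1.800e+02 1.000e-01 1.784e+02] F [-0.9  0.7  0. ] gap 85.1
left 0 [[85,0.0,2.1,2.1,0.001,0.001,-0.002]]
```

Next I close on the wing. The grip self-centres, and I'll use a modest force.

Call:
servo_tool(motion=[[85,0,2,1.5,0,0,0],[10,0,0,0,0,0,0],[10,0,0,0,0,0,0],[10,0,0,0,0,0,0],[10,0,0,0,0,0,0],[10,0,0,0,0,0,0],[10,0,0,0,0,0,0]], force=40)

```text
time: 3.95
tool_pos: [647.5, 14.5, 70.6]
tcp_rot: [180.0, 0.4, 178.4]
ft_force: [-0.7, -1.5, 0.8]
finger_gap: 13.0
```

```bash
python3 -c "
from h import *
st();print(sense()['wrist_torque'])"
```

```text
t 3.95 [647.5  14.5  70.6] [180.    0.4 178.4] F [-0.7 -1.5  0.8] gap 13.0
[-0.19744536  0.13641114 -0.04234764]
```

Call:
servo_tool(motion=[[10,0.5,0,1,0,0,0.1],[10,0,0,0.5,0,0,0.12],[10,0,0,0.5,0,0,0.12],[10,0,0,0.5,0,0,0.12],[10,0,0,0,0,0,0.12],[10,0,0,0,0,0,0.12],[10,0,0,0,0,0,0.12],[10,0,0,0,0,0,0.1]])

```text
time: 4.75
tool_pos: [646.8, 13.2, 70.6]
tcp_rot: [179.8, 0.3, 123.7]
ft_force: [-1.5, 0.7, 1.3]
finger_gap: 12.8
```

```bash
python3 -c "
from h import *
st();print(sense()['wrist_torque'])"
```

```text
t 4.75 [646.8  13.2  70.6] [179.8   0.3 123.7] F [-1.5  0.7  1.3] gap 12.8
[-0.12339344  0.23620329  0.07498746]
```

Call:
servo_tool(motion=[[10,0,0,0,0,0,0.08],[10,0,0,0,0,0,0.08],[10,0,0,0,0,0,0.08],[10,0,0,0,0,0,0.06],[10,0,0,0,0,0,0.05]])

```text
time: 5.25
tool_pos: [646.2, 13.0, 70.6]
tcp_rot: [179.8, 0.2, 102.8]
ft_force: [0.8, 1.0, 1.4]
finger_gap: 12.9
```

```bash
python3 -c "
from h import *
st();print(sense()['wrist_torque'])"
```

```text
t 5.25 [646.2  13.   70.6] [179.8   0.2 102.8] F [0.8 1.  1.4] gap 12.9
[0.05565395 0.11974956 0.83482553]
```

The wrist moment jumped to 0.83 N·m, against friction of about 0.06, so the knob is at its end stop. I'll hold briefly, release and lift.

Call:
servo_tool(motion=[[10,0,0,0,0,0,0.01],[10,0,0,0,0,0,0.01],[10,0,0,0,0,0,0.01],[85,0,0,0,0,0,0],[85,0,0,0,0,0,0],[85,0,0,0,0,0,0],[85,0,0,0,0,0,0],[85,0,0,-20,0,0,0],[85,0,0,-30,0,0,0],[85,0,0,-40,0,0,0]])

```text
time: 6.25
tool_pos: [640.1, 13.6, 153.3]
tcp_rot: [-179.4, -0.0, 101.1]
ft_force: [0.4, -0.1, -0.2]
finger_gap: 85.0
```

```bash
python3 -c "
from h import *
st();s=sense();im=snapshot('wrist');g=cv2.resize(im,None,fx=1.2,fy=1.2);cv2.imwrite('pics/w2.png',g)
plan([357.5,-295.4,140],165.3)"
```

```text
t 6.25 [640.1  13.6 153.3] [-179.4   -0.   101.1] F [ 0.4 -0.1 -0.2] gap 85.0
left 1 [[85,-22.5,-31.0,2.2,-0.0,0.0,-0.102],[85,-19.3,-33.1,2.1,-0.0,0.0,-0.102],[85,-15.8,-34.9,2.1,-0.0,0.0,-0.102],[85,-12.2,-36.3,2.1,-0.0,0.0,-0.102],[85,-8.4,-37.4,2.1,-0.0,0.0,-0.102],[85,-4.6,-38.0,2.1,-0.0,0.0,-0.102],[85,-0.7,-38.3,2.1,-0.0,0.0,-0.102],[85,3.2,-38.2,2.1,-0.0,0.0,-0.102],[85,7.1,-37.7,2.1,-0.0,0.0,-0.102],[85,10.9,-36.7,2.1,-0.0,0.0,-0.102]]
```

View pics/w2.png

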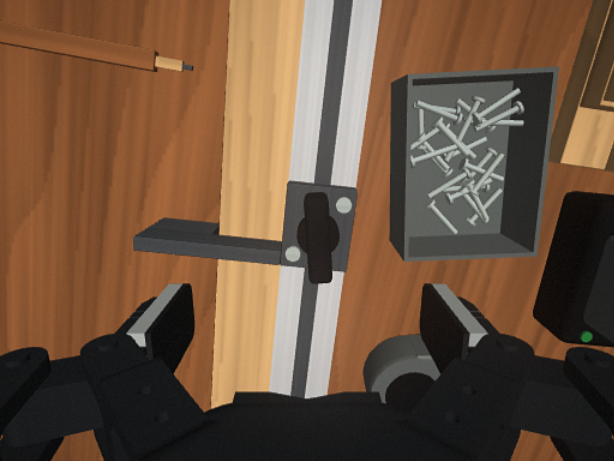

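The wing at (314,193)-(322,282) stands about 9.6° from the fence line, which is about 1.40 rad, so it is locked. Now I go to the rail.

Call:
servo_tool(motion=[[85,-22.5,-31,1,0,0,-0.102],[85,-19.3,-33,1,0,0,-0.102],[85,-15.8,-35,1,0,0,-0.102],[85,-12,-36.3,1,0,0,-0.102],[85,-8.4,-37.4,1,0,0,-0.102],[85,-4.6,-38,1,0,0,-0.102],[85,-0.7,-38.3,1,0,0,-0.102],[85,3.2,-38,1,0,0,-0.102],[85,7,-37.7,1,0,0,-0.102],[85,11,-36.7,1,0,0,-0.102]])

```text
time: 7.3
tool_pos: [386.8, -278.2, 157.5]
tcp_rot: [180.0, 1.1, 162.2]
ft_force: [-0.1, -0.5, 0.0]
finger_gap: 85.1
```

```bash
python3 -c "
from h import *
st();plan([357.5,-295.4,170],165.3,vmax=30)"
```

```text
t 7.3 [ 386.8 -278.2  157.5] [180.    1.1 162.2] F [-0.1 -0.5  0. ] gap 85.1
left 0 [[85,11.2,-12.7,-6.5,-0.0,0.009,-0.027],[85,11.6,-12.4,-6.4,-0.0,0.009,-0.027]]
```

Call:
servo_tool(motion=[[85,11,-12.5,-6.5,0,0.009,-0.027],[85,10,-11,-5,0,0.009,-0.027],[85,0,0,0,0,0,0]])

```text
time: 7.6
tool_pos: [355.3, -298.7, 169.0]
tcp_rot: [-179.9, 0.0, 165.3]
ft_force: [0.1, -0.3, -0.4]
finger_gap: 85.0
```

```bash
python3 -c "
from h import *
s=sense();st();im=snapshot('wrist')
R=[[459.5,-297,20],[447.6,-344.1,20],[256,-292.5,20],[266.7,-248,20]]
print([proj('wrist',r,s).round() for r in R])
im=cv2.resize(im,None,fx=1.5,fy=1.5,interpolation=cv2.INTER_CUBIC);cv2.imwrite('pics/w3.png',im)
import json;json.dump({k:np.array(v).tolist() for k,v in s.items()},open('w3.json','w'))"
```

```text
t 7.6 [ 355.3 -298.7  169. ] [-179.9    0.   165.3] F [ 0.1 -0.3 -0.4] gap 85.0
[array([284., 271.]), array([236., 272.]), array([234.,  64.]), array([287.,  63.])]
```

View pics/w3.png

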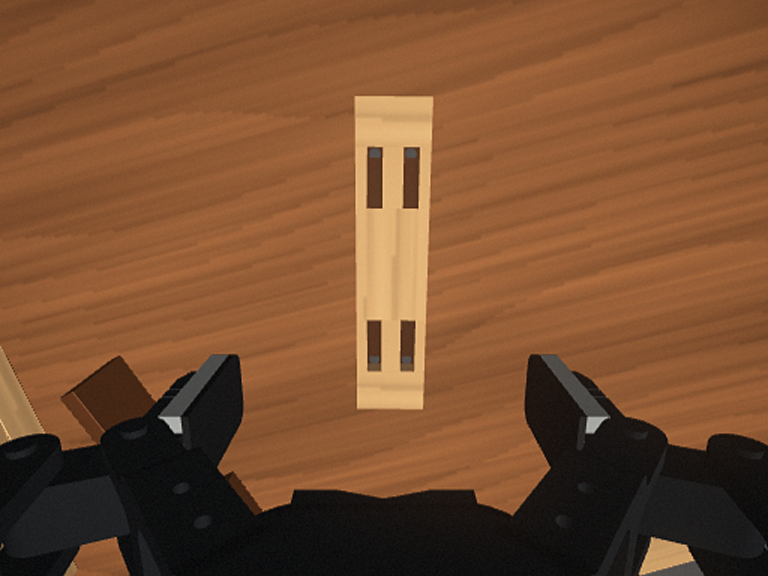

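The rail's top corners are at 1.5x pixels (355,97), (433,97), (423,408) and (357,408). A brown look-alike sits at (110,390).

```bash
python3 - <<'E'
from h import *
import json
s={k:np.array(v) for k,v in json.load(open('w3.json')).items()}
W=lambda x,y,z:ray('wrist',((x+.5)/1.5-.5,(y+.5)/1.5-.5),z,s)
c=np.array([W(*q,20) for q in[(355,97),(433,97),(423,408),(357,408)]]);m=c.mean(0)
d=(c[2]+c[3]-c[0]-c[1])/2;print(c[:,:2].tolist(),m,np.linalg.norm(d),np.linalg.norm(c[0]-c[1]),np.linalg.norm(c[2]-c[3]),np.degrees(np.arctan2(d[1],d[0])))
print('brown',W(155,410,20),W(120,357,20))
u=d/np.linalg.norm(d); g=m-12*u; print('grasp 12 back',g)
plan([g[0],g[1],1],float(np.degrees(np.arctan2(d[1],d[0])))+180,vmax=24)
E
```

```text
[[256.8, -290.1], [268.2, -246.9], [459.8, -298.9], [448.4, -342.4]] [ 358.3   -294.575   20.   ] 198.57034647701056 44.67885405871553 44.96898931486009 -15.22601592671738
brown [ 414.8 -476.3   20. ] [ 372.3 -483.9   20. ]
grasp 12 back [ 346.72123187 -291.42347203   20.        ]
left 0 [[85,1.3,0.5,21.0,-0.0,0.0,0.001],[85,1.3,0.5,21.0,-0.0,0.0,0.001],[85,1.3,0.5,21.0,-0.0,0.0,0.001],[85,1.3,0.5,21.0,-0.0,0.0,0.001],[85,1.3,0.5,21.0,-0.0,0.0,0.001],[85,1.3,0.5,21.0,-0.0,0.0,0.001],[85,1.3,0.5,21.0,-0.0,0.0,0.001],[85,1.3,0.5,21.0,-0.0,0.0,0.001]]
```

Call:
servo_tool(motion=[[85,1.3,0.5,21,0,0,0.001],[85,1.3,0.5,21,0,0,0.001],[85,1.3,0.5,21,0,0,0.001],[85,1.3,0.5,21,0,0,0.001],[85,1.3,0.5,21,0,0,0.001],[85,1.3,0.5,21,0,0,0.001],[85,1.3,0.5,18,0,0,0.001],[85,1,0.5,10,0,0,0.001],[85,0,0,2,0,0,0]])

```text
time: 8.55
tool_pos: [354.6, -287.6, 7.3]
tcp_rot: [-179.9, 0.5, 164.6]
ft_force: [-0.1, -0.3, -0.2]
finger_gap: 85.3
```

```bash
python3 -c "
from h import *
st();plan([346.7,-291.4,2],164.8,vmax=5)"
```

```text
t 8.55 [ 354.6 -287.6    7.3] [-179.9    0.5  164.6] F [-0.1 -0.3 -0.2] gap 85.3
left 0 [[85,2.2,-1.9,1.7,-0.0,0.003,-0.001],[85,2.2,-1.9,1.8,-0.0,0.003,-0.001],[85,2.2,-1.9,1.8,-0.0,0.003,-0.001]]
```

Call:
servo_tool(motion=[[85,2.2,-2,1.8,0,0.003,0],[85,2.2,-2,1.8,0,0.003,0],[85,2.2,-1.9,1.5,0,0.003,0],[85,0,0,1,0,0,0],[40,0,0,0.5,0,0,0],[40,0,0,0.5,0,0,0],[40,0,0,0,0,0,0],[40,0,0,0,0,0,0]], force=60)

```text
time: 9.35
tool_pos: [348.9, -294.1, 3.5]
tcp_rot: [-179.8, 0.3, 164.6]
ft_force: [0.0, 0.3, -1.3]
finger_gap: 43.6
```

```bash
python3 -c "
from h import *
st()"
```

```text
t 9.35 [ 348.9 -294.1    3.5] [-179.8    0.3  164.6] F [ 0.   0.3 -1.3] gap 43.6
```

The rail is gripped (gap 43.6). Its centre lies about 9 mm ahead of the TCP, and TCP z = 3.5 corresponds to the rail on the bench. I'll lift it and carry it to a staging pose, 30 mm short of the stile and 10 mm off the stop.

Call:
servo_tool(motion=[[40,0,0,-12,0,0,0],[40,0,0,-15,0,0,0],[40,0,0,-10,0,0,0]])

```text
time: 9.65
tool_pos: [347.1, -292.2, 40.7]
tcp_rot: [-179.9, 0.1, 164.6]
ft_force: [0.3, -0.6, -1.7]
finger_gap: 43.7
```

```bash
cat >> h.py <<'E'
O=np.array([574.8,-2.8]);YF=5.0;SY=-16.8
def fw(x,y):
    c,s=np.cos(np.radians(YF)),np.sin(np.radians(YF)); return [O[0]+c*x-s*y,O[1]+s*x+c*y]
def inf(p):
    c,s=np.cos(np.radians(YF)),np.sin(np.radians(YF)); d=np.array(p[:2])-O; return np.array([c*d[0]+s*d[1],-s*d[0]+c*d[1]]).round(1)
E
python3 -c "
from h import *
st();g=fw(-139,-50);print(g);plan(g+[38],185,vmax=27,gap=40)"
```

```text
t 9.65 [ 347.1 -292.2   40.7] [-1.799e+02  1.000e-01  1.646e+02] F [ 0.3 -0.6 -1.7] gap 43.7
[np.float64(440.6867241026302), np.float64(-64.72438314651177)]
left 0 [[40,-3.0,24.4,0.2,-0.0,0.0,-0.036],[40,-3.8,24.3,0.2,-0.0,0.0,-0.036],[40,-4.7,24.1,0.2,-0.0,0.0,-0.036],[40,-5.6,24.0,0.2,-0.0,0.0,-0.036],[40,-6.4,23.7,0.3,-0.0,0.0,-0.036],[40,-7.3,23.5,0.3,-0.0,0.0,-0.036],[40,-8.1,23.2,0.3,-0.0,0.0,-0.036],[40,-8.9,22.9,0.3,-0.0,0.0,-0.036],[40,-9.7,22.6,0.3,-0.0,0.0,-0.036],[40,-10.5,22.2,0.3,-0.0,0.0,-0.036]]
```

Call:
servo_tool(motion=[[40,-3,24.4,0,0,0,-0.036],[40,-3.8,24.3,0,0,0,-0.036],[40,-4.7,24,0,0,0,-0.036],[40,-5.6,24,0,0,0,-0.036],[40,-6.4,23.7,0,0,0,-0.036],[40,-7.3,23.5,0,0,0,-0.036],[40,-8,23,0,0,0,-0.036],[40,-9,22.9,0,0,0,-0.036],[40,-9,18,0,0,0,-0.036],[40,-6,12,0,0,0,-0.02]])

```text
time: 10.65
tool_pos: [440.3, -75.3, 49.3]
tcp_rot: [-179.5, 0.5, -175.1]
ft_force: [-0.1, 0.2, -1.1]
finger_gap: 43.8
```

```bash
python3 -c "
from h import *
st();print(inf(sense()['tool_pos']));g=fw(-139,-50);plan(g+[20],185,vmax=10,gap=40)"
```

```text
t 10.65 [440.3 -75.3  49.3] [-179.5    0.5 -175.1] F [-0.1  0.2 -1.1] gap 43.8
[-140.3  -60.5]
left 0 [[40,-0.2,2.7,7.3,-0.002,0.002,-0.001],[40,-0.3,2.7,7.3,-0.002,0.002,-0.001],[40,-0.3,2.7,7.3,-0.002,0.002,-0.001],[40,-0.3,2.7,7.3,-0.002,0.002,-0.001]]
```

Call:
servo_tool(motion=[[40,0,1.5,8,-0.002,0.002,0],[40,0,1.5,8,-0.002,0.002,0],[40,0,1.5,8,-0.002,0.002,0],[40,0,1.5,7,-0.002,0.002,0],[40,0,1,5,0,0,0],[40,0,0,1,0,0,0]])

```text
time: 11.25
tool_pos: [439.1, -68.5, 9.5]
tcp_rot: [-180.0, -0.0, -175.2]
ft_force: [-1.0, 0.6, -1.6]
finger_gap: 43.8
```

```bash
python3 -c "
from h import *
s=sense();st();print(inf(s['tool_pos']));im=snapshot('wrist')
import json;json.dump({k:np.array(v).tolist() for k,v in s.items()},open('w4.json','w'))
im=cv2.resize(im,None,fx=1.5,fy=1.5,interpolation=cv2.INTER_CUBIC);cv2.imwrite('pics/w4.png',im)"
```

```text
t 11.25 [439.1 -68.5   9.5] [-180.    -0.  -175.2] F [-1.   0.6 -1.6] gap 43.8
[-140.9  -53.6]
```

View pics/w4.png

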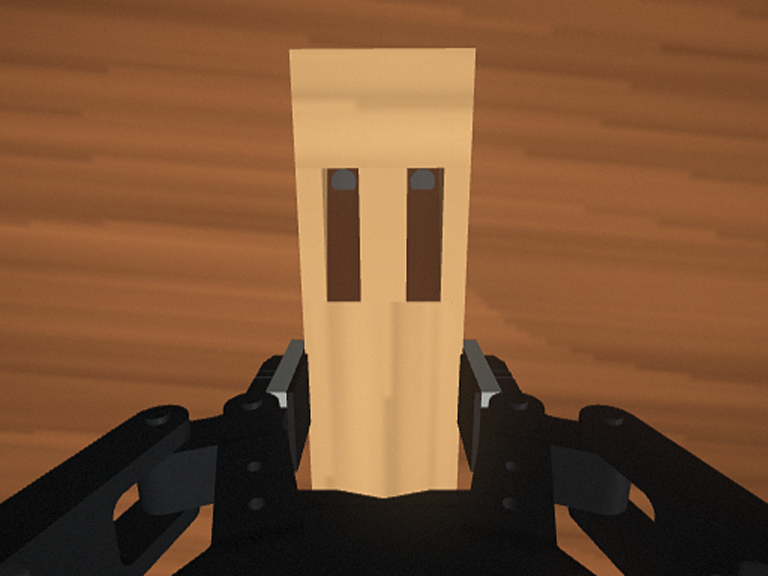

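The rail sits straight in the jaws, with its near end at (290,50)-(475,48). I use that end to compute the rail's offset in the hand, and I'll check with the top camera too.

```bash
python3 - <<'E'
from h import *
import json
s={k:np.array(v) for k,v in json.load(open('w4.json')).items()}
W=lambda x,y,z:ray('wrist',((x+.5)/1.5-.5,(y+.5)/1.5-.5),z,s)
a,b=W(290,50,26),W(475,48,26);y=s['tcp_rot'][2];c=(a+b)/2-s['tool_pos'];u=Ro.from_euler('xyz',s['tcp_rot'],degrees=True).as_matrix()
print(np.linalg.norm(a-b),'tool frame mid of near end',u.T@c,'end angle',np.degrees(np.arctan2(*(b-a)[:2]*[-1,1])), y+180)
# left edge of rail
p,q=W(290,50,26),W(304,330,26);print('edgeL',np.degrees(np.arctan2((q-p)[1],(q-p)[0])));p,q=W(475,48,26),W(463,330,26);print('edgeR',np.degrees(np.arctan2((q-p)[1],(q-p)[0])))
g=fw(-124,SY-22.5-5);print(g);plan(g+[3.5],185,vmax=5,gap=40)
im=snapshot('top');cv2.imwrite('pics/top2.png',cv2.resize(im[90:250,190:330],None,fx=4.2,fy=3.75,interpolation=cv2.INTER_CUBIC))
E
```

```text
44.69776280755 tool frame mid of near end [ 90.30295107  -0.48641759 -16.39574159] end angle 5.391719651525374 4.8393618539870715
edgeL 5.028438324287518
edgeR 4.993743985823392
[np.float64(455.1328568403448), np.float64(-57.73873722617394)]
left 0 [[40,-3.4,1.9,1.2,-0.0,-0.0,-0.001],[40,-3.4,1.9,1.2,-0.0,-0.0,-0.001],[40,-3.4,1.9,1.2,-0.0,-0.0,-0.001],[40,-3.4,1.9,1.2,-0.0,-0.0,-0.001],[40,-3.4,1.9,1.2,-0.0,-0.0,-0.001]]
```

Call:
servo_tool(motion=[[40,-3.4,1.9,1.2,0,0,-0.001],[40,-3.4,1.9,1.2,0,0,-0.001],[40,-3.4,1.9,1.2,0,0,-0.001],[40,-3.4,1.9,1.2,0,0,-0.001],[40,-3,1.5,1.2,0,0,-0.001],[40,0,0,0.5,0,0,0]])

```text
time: 11.95
tool_pos: [458.4, -57.5, 4.6]
tcp_rot: [-179.9, 0.2, -174.9]
ft_force: [-0.2, 0.5, -1.9]
finger_gap: 43.6
```

```bash
python3 -c "
from h import *
s=sense();st();print(inf(s['tool_pos']));plan(fw(-124,SY-22+0)+[3],185,vmax=2,gap=40,n=3)"
```

```text
t 11.95 [458.4 -57.5   4.6] [-179.9    0.2 -174.9] F [-0.2  0.5 -1.9] gap 43.6
[-120.7  -44.4]
left 1 [[40,0.8,1.4,0.4,-0.0,0.001,0.001],[40,0.8,1.4,0.4,-0.0,0.001,0.001],[40,0.8,1.4,0.4,-0.0,0.001,0.001]]
```

View pics/top2.png

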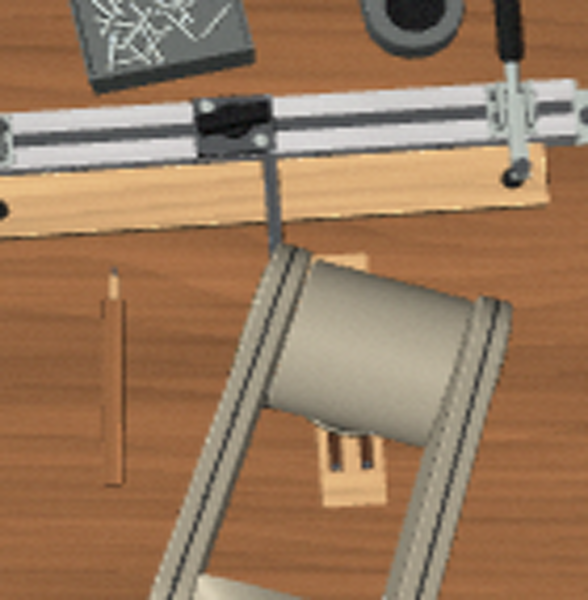

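The top view (before the last shift) shows the rail parallel to the stop plate, with its end at (340,257), clear of the stile edge and to the right of the plate at (277,240). Now I lower it and move sideways until it touches.

Call:
servo_tool(motion=[[40,0,1.3,0.8,0,0,0],[40,0,1.2,0.8,0,0,0],[40,0,1,0.5,0,0,0],[40,0,1,0.3,0,0,0]])

```text
time: 12.35
tool_pos: [458.9, -54.2, 3.4]
tcp_rot: [-179.7, 0.2, -174.8]
ft_force: [-0.2, -1.5, 0.9]
finger_gap: 43.9
```

```bash
python3 -c "
from h import *
s=sense();st();print(inf(s['tool_pos']),s['wrist_torque'].round(2))"
```

```text
t 12.35 [458.9 -54.2   3.4] [-179.7    0.2 -174.8] F [-0.2 -1.5  0.9] gap 43.9
[-119.9  -41.1] [-0.28  0.02 -0.  ]
```

Call:
servo_tool(motion=[[40,0,1,0.2,0,0,0],[40,0,1,0.2,0,0,0],[40,0,0.8,0.2,0,0,0]])

```text
time: 12.65
tool_pos: [459.0, -53.0, 3.4]
tcp_rot: [-179.6, 0.3, -174.9]
ft_force: [-2.2, -6.9, 2.9]
finger_gap: 43.7
```

```bash
python3 -c "
from h import *
s=sense();st();print(inf(s['tool_pos']),s['wrist_torque'].round(2))"
```

```text
t 12.65 [459.  -53.    3.4] [-179.6    0.3 -174.9] F [-2.2 -6.9  2.9] gap 43.7
[-119.7  -39.9] [-1.08  0.37 -0.47]
```

Contact with the stop: -6.9 N at fence y = -39.9, where about -39 was expected. I ease off slightly and slide forward.

Call:
servo_tool(motion=[[40,-1.5,-0.4,-0.1,-0.003,0,0],[40,-1.5,0,0,-0.003,0,0],[40,-1.5,0,0,0,0,0],[40,-1.2,0,0,0,0,0]])

```text
time: 13.05
tool_pos: [462.4, -52.8, 3.4]
tcp_rot: [-180.0, -0.0, -174.9]
ft_force: [-6.4, -2.2, 6.0]
finger_gap: 43.9
```

```bash
python3 -c "
from h import *
s=sense();st();print(inf(s['tool_pos']),s['wrist_torque'].round(2))"
```

```text
t 13.05 [462.4 -52.8   3.4] [-180.    -0.  -174.9] F [-6.4 -2.2  6. ] gap 43.9
[-116.3  -40. ] [-0.52  0.88 -0.22]
```

Call:
servo_tool(motion=[[40,-1.2,-0.1,-0.4,0,0,0],[40,-1.2,0,-0.3,0,0,0],[40,-1.2,0,0,0,0,0],[40,-1.2,0,0,0,0,0]])

```text
time: 13.45
tool_pos: [466.0, -52.4, 3.4]
tcp_rot: [180.0, -0.2, -175.0]
ft_force: [-5.9, -2.8, 7.0]
finger_gap: 44.0
```

```bash
python3 -c "
from h import *
s=sense();st();print(inf(s['tool_pos']),s['wrist_torque'].round(2))"
```

```text
t 13.45 [466.  -52.4   3.4] [ 180.    -0.2 -175. ] F [-5.9 -2.8  7. ] gap 44.0
[-112.7  -39.9] [-0.51  0.77 -0.23]
```

Call:
servo_tool(motion=[[40,-1,0,-0.8,0,0,0],[40,-1,0,-0.2,0,0,0],[40,-1,0,0,0,0,0]])

```text
time: 13.75
tool_pos: [468.9, -52.1, 4.0]
tcp_rot: [180.0, -0.2, -175.0]
ft_force: [-1.8, -3.0, -0.5]
finger_gap: 43.6
```

```bash
python3 -c "
from h import *
s=sense();st();print(inf(s['tool_pos']),s['wrist_torque'].round(2))"
```

```text
t 13.75 [468.9 -52.1   4. ] [ 180.    -0.2 -175. ] F [-1.8 -3.  -0.5] gap 43.6
[-109.8  -39.9] [-0.49  0.23 -0.25]
```

Call:
servo_tool(motion=[[40,-1,0,0.1,0,0,0],[40,-0.8,0,0,0,0,0]])

```text
time: 13.95
tool_pos: [469.1, -52.0, 3.4]
tcp_rot: [180.0, -0.4, -175.0]
ft_force: [-9.4, -3.6, 10.4]
finger_gap: 43.4
```

```bash
python3 -c "
from h import *
s=sense();st();print(inf(s['tool_pos']),s['wrist_torque'].round(2))"
```

```text
t 13.95 [469.1 -52.    3.4] [ 180.    -0.4 -175. ] F [-9.4 -3.6 10.4] gap 43.4
[-109.6  -39.8] [-0.68  1.3  -0.34]
```

Call:
servo_tool(motion=[[40,-0.8,0,-0.7,0,-0.006,0],[40,-0.6,0,-0.2,0,0,0]])

```text
time: 14.15
tool_pos: [469.1, -52.0, 3.6]
tcp_rot: [179.9, -0.3, -175.0]
ft_force: [-4.2, -3.2, 0.8]
finger_gap: 43.8
```

```bash
python3 -c "
from h import *
s=sense();st();print(inf(s['tool_pos']),s['wrist_torque'].round(2));plan(s['tool_pos'],185)"
```

```text
t 14.15 [469.1 -52.    3.6] [ 179.9   -0.3 -175. ] F [-4.2 -3.2  0.8] gap 43.8
[-109.5  -39.8] [-0.56  0.45 -0.34]
left 0 [[85,0.0,0.0,0.0,0.001,-0.005,0.0]]
```

Call:
servo_tool(motion=[[40,-1,0,-0.3,0,-0.003,0],[40,-1.2,0,-0.4,0,0,0]])

```text
time: 14.35
tool_pos: [469.1, -52.0, 3.4]
tcp_rot: [179.9, -0.4, -175.0]
ft_force: [-8.8, -4.4, 5.5]
finger_gap: 43.8
```

```bash
python3 -c "
from h import *
s=sense();st();print(inf(s['tool_pos']),s['wrist_torque'].round(2))"
```

```text
t 14.35 [469.1 -52.    3.4] [ 179.9   -0.4 -175. ] F [-8.8 -4.4  5.5] gap 43.8
[-109.5  -39.8] [-0.81  1.14 -0.31]
```

Call:
servo_tool(motion=[[40,-1.7,0,-0.8,0,0,0],[40,-1.9,0,-0.9,0,0,0]])

```text
time: 14.55
tool_pos: [469.1, -51.9, 3.6]
tcp_rot: [179.9, -0.8, -175.0]
ft_force: [-10.6, -4.5, 2.5]
finger_gap: 43.5
```

```bash
python3 -c "
from h import *
s=sense();st();print(inf(s['tool_pos']),s['wrist_torque'].round(2))"
```

```text
t 14.55 [469.1 -51.9   3.6] [ 179.9   -0.8 -175. ] F [-10.6  -4.5   2.5] gap 43.5
[-109.6  -39.7] [-0.99  1.07 -0.29]
```

Call:
servo_tool(motion=[[40,-1.9,-0.1,-0.5,0,-0.006,0],[40,-2.2,-0.1,-0.7,0,-0.006,0]])

```text
time: 14.75
tool_pos: [469.1, -52.0, 3.4]
tcp_rot: [179.9, -0.7, -175.0]
ft_force: [-13.8, -4.0, 7.9]
finger_gap: 43.3
```

```bash
python3 -c "
from h import *
s=sense();st();print(inf(s['tool_pos']),s['wrist_torque'].round(2))"
```

```text
t 14.75 [469.1 -52.    3.4] [ 179.9   -0.7 -175. ] F [-13.8  -4.    7.9] gap 43.3
[-109.6  -39.8] [-0.86  1.8  -0.36]
```

The push is in range (-13.8 N at the wrist). I check that it stays steady while held, and look at the fit.

```bash
python3 -c "
from h import *
for i in range(6):
    s=sense(); im=snapshot('top')
    print(s['time'],s['ft_force'].round(1),s['tool_pos'].round(2))
a=cv2.resize(im[100:230,190:300],None,fx=3.6,fy=3.6,interpolation=cv2.INTER_CUBIC)
w=snapshot('scene')[185:265,215:300];b=cv2.resize(w,None,fx=4.4,fy=4.4,interpolation=cv2.INTER_CUBIC)
c=np.zeros((468,396+374,3),np.uint8);c[:,:396]=a;c[:352,396:]=b;cv2.imwrite('pics/fin.png',c)"
```

```text
14.75 [-13.8  -4.    7.9] [469.1  -51.96   3.41]
14.8 [-11.9  -3.7   6.7] [469.1  -52.     3.43]
14.85 [-12.   -3.    6.6] [469.12 -51.97   3.44]
14.9 [-12.3  -3.9   7.2] [469.12 -51.97   3.43]
14.95 [-12.4  -3.2   7.3] [469.14 -51.97   3.44]
15.0 [-12.1  -4.2   6.9] [469.13 -51.96   3.44]
```

View pics/fin.png

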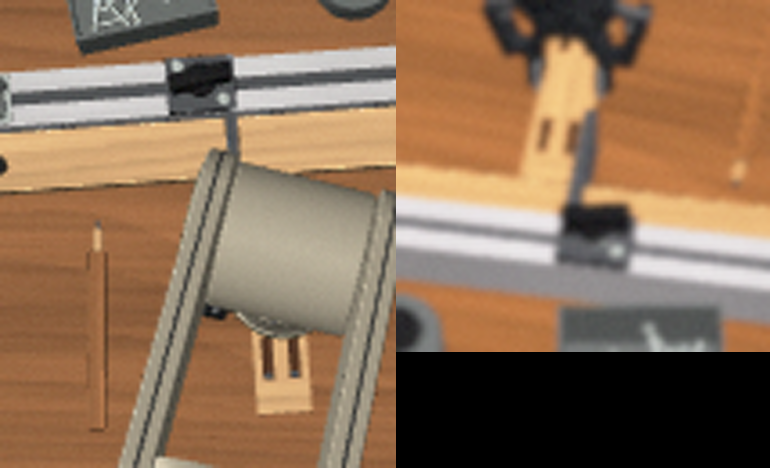

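The scene crop shows the rail's end on the stile and its edge along the plate, with the wing crosswise. The push holds steady at about 12 N at the wrist, but some of that goes into bench friction. I'll trim it: a little more push and less down-force.

Call:
servo_tool(motion=[[40,-2.5,-0.1,-1.1,0,-0.004,0],[40,-2.7,-0.1,-1.2,0,-0.004,0]])

```text
time: 15.3
tool_pos: [469.1, -51.9, 3.5]
tcp_rot: [179.8, -0.8, -175.0]
ft_force: [-13.0, -5.2, 3.7]
finger_gap: 43.6
```

```bash
python3 -c "
from h import *
for i in range(5):
    s=sense(); snapshot('top')
    print(s['time'],s['ft_force'].round(1),s['tool_pos'].round(2),s['tcp_rot'].round(2))"
```

```text
15.3 [-13.   -5.2   3.7] [469.12 -51.95   3.54] [ 179.81   -0.81 -174.99]
15.35 [-11.1  -4.4   3.1] [469.09 -51.97   3.52] [ 179.81   -0.82 -174.99]
15.4 [-12.9  -5.1   3.6] [469.11 -51.95   3.52] [ 179.81   -0.82 -174.99]
15.45 [-12.   -5.1   3.5] [469.08 -51.96   3.51] [ 179.81   -0.82 -174.99]
15.5 [-11.7  -4.2   3.8] [469.1  -51.95   3.51] [ 179.81   -0.82 -174.99]
```

The press along the fence's x is about 12.4 N at the wrist and steady, with down-force at about 3.5 N. That leaves an estimated 9–12 N on the stile, so I hand in.

```bash
python3 -c "
from bench import *
print(hand_in())
s=sense();print(s['time'],s['ft_force'].round(1),s['tool_pos'].round(2),s['finger_gap'])"
```

```text
the job is handed in; nothing more can be done
None
the job is handed in; nothing more can be done
```

I locked the stop, set the rail against the stile and stop, and handed the job in at about 15.5 s with the gripper still pressing the rail on. The hand-in gave no verdict, and I could not read the state afterwards.

- **Knob:** I turned the wing clockwise to its hard end. The wrist moment rose to 0.83 N·m there, and the wrist picture put the wing about 9.6° from the fence line, which is about 1.40 rad.
- **Rail position:** It was gripped across its width and brought flat to the stop, then slid to the stile. It halted at fence x = -109.6 mm at the tool (-109.7 expected), so its end is on the stile. The last pictures show the end on the stile and the edge along the stop plate.
- **Push:** At the last check the wrist read a steady 12 N or so towards the stile. Bench and stop friction take some of that, so I estimate 9–12 N at the stile itself, which I could not measure directly.
- **Small disagreements:**
  - The stop was touched about 1 mm before the predicted place, within camera accuracy.
  - The tool ended pitched 0.8°, inside the 3° limit if the rail tilted with it.
  - On the way down to the knob I gave one sideways shift the wrong sign, about 6 mm. It touched nothing and I corrected it before gripping.
- **Other things on the bench:** I did not touch any of the bystanders or the brown look-alikes.

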